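# Open the phone cradle by its twin catches

## Task

Open the clamp-down cradle so that the phone in it can be taken out: press the two black pads at its front down together, one with each fingertip, and keep both down until the window lid has stopped rising. Then let go of the pads and, with the fingers' outside and without gripping the lid, gently push it up and over until it leans back on its stop. Leave the phone untouched in its nest, do not disturb the things standing around, and move clear.

Things in the scene. Friction and masses are not known exactly. Their poses are not given: they have to be found in the camera images.
- cradle: Flat clamp-down phone cradle fixed to the bench: grey base, 132 x 190 mm, 36 mm high, on a steel foot plate 4 mm thick that reaches forward under the pads. Origin at the bench, under the middle of the base; its +x points from the pads at the front to the lid's hinge at the rear, +y to the left as one faces it from the pads, z up. Heading within 0.25 rad of straight ahead
- pad_left (a point): Middle of the top face of the left black finger pad (24 mm front to back, 21 mm across, ribbed). It is 105 mm in front of the cradle's origin and 30 mm to the left, 26 mm above the bench when up. The pads are 60 mm apart, middle to middle. The steel catch uprights stand 26 mm and more behind this point, up to 56 mm above the bench, and tip about 11 mm towards the pad as it goes down
- pad_right (a point): The same point on the right black finger pad, 30 mm to the right of the cradle's middle
- catch_left (a joint): Angle of the left rocker catch: 0 up (hooked over the lid), 0.28 rad fully down (pad middle 9 mm lower, 17 mm above the bench). A spring returns it; fully down takes about 4 N on the pad's middle, 6 N on its rear edge. Its hook lets the lid go above about 0.17 rad. A second safety tooth catches the lid again 8 mm up if the pad is let go too early; either catch alone holds the lid
- catch_right (a joint): The same for the right catch
- lid (a joint): Opening angle of the lid: 0 shut. With both catches down, damped spring pins push it up slowly (about 3 s) to about 0.72 rad, where it stops and rests on the pins. From there it swings freely (0.32 kg; it falls back onto the pins if let go before upright, 1.57) and leans back on its stop at 1.85
- lid_edge (a point): Middle of the lid's front edge. The lid is an aluminium frame round a clear window, 110 mm deep, 190 mm wide, 8 mm thick; the edge is 117.5 mm from the hinge axis, 41 mm above the bench when shut (45 mm behind the pads' middles), 118 mm when risen. A few newtons there swing the lid; a finger that pushes it level, without rising with the edge, tends to jam by friction
- lid_hinge (a point): Middle of the lid's hinge axis, which runs along the cradle's y; 57.5 mm behind the cradle's origin, 41 mm above the bench
- phone: Black phone, 146 x 73 x 9 mm, lying in the nest under the window, its long side across the cradle, origin at the centre of its underside, 26 mm above the bench
- bottle: White bottle with blue cap, 48 mm across, 110 mm tall, standing to the left of the cradle; origin under its middle
- bits: Closed green bit box, 55 x 85 x 24 mm, to the right of the cradle; origin under its middle
- cell: Flat grey phone cell, 45 x 60 x 9 mm, lying left of the pads; origin under its middle

How it is judged:
On the way, in this order (a step that is already met when the one before it is completed fails the run):
1. both pads are pressed down together by the fingers while the lid is still nearly shut (value of joint each of catch_left, catch_right above 0.17 rad and contact force between the fingers and catch_left above 0.5 N and contact force between the fingers and catch_right above 0.5 N and value of joint lid below 0.25 rad), for 0.05 s.
2. both pads are still held down by the fingers when the lid has risen on its pins (value of joint each of catch_left, catch_right above 0.12 rad and contact force between the fingers and catch_left above 0.5 N and contact force between the fingers and catch_right above 0.5 N and value of joint lid above 0.6 rad), for 0.05 s.
At the end, for the whole second after the job is handed in: The lid leans back on its stop (opened beyond 1.75 rad) and is at rest, both catches are back up (under 0.06 rad), and the phone lies in its nest within 6 mm of where it was (value of joint lid above 1.75 rad and velocity of joint lid below 0.1 rad/s and value of joint each of catch_left, catch_right below 0.06 rad and z of phone in the frame of cradle below 0.03 m and distance of phone from where it was at the start of the episode below 0.006 m); the robot touches nothing.
It fails at once if the phone is touched or lifted (contact force between the fingers and phone above 0.5 N or distance of phone from where it was at the start of the episode above 0.008 m).
It fails at once if the lid is gripped between the fingers (contact force between the fingers and lid above 0.5 N and z of the grasp point in the frame of lid between -0.004 and 0.004 m and x of the grasp point in the frame of lid between -0.113 and 0 m).
It fails at once if the lid is forced (more than 40 N) (contact force between the fingers and lid above 40 N).
It fails at once if a thing standing around is moved by more than 15 mm (distance of any of bottle, bits, cell from where it was at the start of the episode above 0.015 m).
It also fails if it takes over 54 s, if anything falls off the work surface, if the arm or the gripper's body presses on something with over 40 N, if the wrist force passes 120 N, or if a joint passes its speed limit or range.

## Robot

A 7-joint arm with a two-finger parallel gripper is mounted at the origin on the work surface; the furniture and walls round the work are solid. World frame = base frame: x ahead of the robot, y to its left, z up, the work surface at z = 0. Lengths are in m, angles in rad, forces in N, time in s.
With the tool pointing down it reaches from about 0.425 to 0.925 m from the base axis. Payload 6.8 kg.
Tool frame: the origin (TCP) lies at the very end of the fingers, on their centre line; the grasp point (between the pads) lies 19 mm behind it; z points along the fingers, y is the line along which they close (so a half turn about z gives the same grasp; the last joint's range is limited). The gripper opens to 85 mm and grips with 20 to 120 N. Pads are 22 mm wide; open, the fingers measure 114 mm over their backs; the gripper's body (76 mm by 85 mm) begins 54 mm behind the grasp point. The pads swing forward as they close: fully open they stand 13 mm farther back than shut.
Start: joints at [1.02, 0.477, 0.022, 1.555, -0.011, 1.109, -0.083], TCP at [0.289, -0.61, 0.231] pointing down, gripper open.
Joint ranges: [-2.96, 2.96], [-0.34, 2.1], [-1.41, 1.46], [0.24, 2.44], [-1.37, 4.51], [0.17, 1.92], [-2.96, 2.96]. Speed limits (rad/s): [2.39, 2.39, 3.14, 3.14, 3.14, 3.14, 3.14].

## Interface

Orientations are given as a rotation vector (axis times angle).
In Python, from bench import r gives the robot as it stands.
- The arm moves only by the shell command python3 -m jog 'ROWS' [FORCE]. ROWS is JSON, a list of rows, each an object of numbers: "fingers": the finger opening in m, from 0 to 0.0854; "x", "y", "z": the shift along the tool's x, y, z in m; "rx", "ry", "rz": the turn, a rotation vector about the tool's x, y, z in degrees. In form: [{"fingers": .., "x": .., "y": .., "z": .., "rx": .., "ry": .., "rz": ..}, ...]. A call has 1 to 8 rows; each row shifts and turns the commanded pose from where the row before left it, along the tool's axes as they then stand; what a row does not reach is not made up. A row lasts 1/8 s, in which the tool goes at most 62.5 mm and 10.7 degrees, less where a joint would pass 70% of its speed; a pose out of reach is approached as far as the arm can. A call is refused whole if a number of a shift passes 0.0625 or a number of a turn 10.7, either way. A call with a gripper value outside its range is refused whole. The fingers move at their own pace and stop on an object; FORCE is the grip in N (left out, the last holds). Time passes only in rows, so rows that do not move let the fingers close. It gives the time, the measured TCP pose, the force, the opening and the grip force at its end, in the units of the state.
- r.get_obs(): the state, without advancing time (a new reading comes with each control period).
- r.grab_frame(name): name is "side" or "top" or "wrist"; returns (picture, depth): 384x512x3 uint8, red, green, blue; 384x512 float32, m along the optical axis (not along the pixel's ray), 0 where there is no reading.
- r.get_calibration(name): a dict with "mtx" (3x3 intrinsics, pixels), "extrinsics" (4x4, takes a point from camera to world coordinates). Camera axes: x right, y down, z forward; pixel columns grow to the right and rows downward; lengths in m; the calibration is good to about 2 mm. A picture is of the moment at which its call begins: read the wrist's pose just before it. get_calibration takes no time and is no camera call; for the wrist camera it gives the pose at the moment of the call.
- r.hand_in(): hands the job in; it is judged then, once.
Trained networks look in the newest picture that a camera, given by its name, has taken for a name from the list of things; names that differ only in an ending like _2 or _b are one class to them, and where a whole thing is asked for, a point or a joint stands for the part that bears it (a point fixed in the world has none). Each returns a list of dicts, best first, with "score" (0 to 1); they miss things now and then, are a little off and sometimes report something else, mostly with a low value. They report only what shows in the picture. A call takes as long as a camera call.
- r.search_frame(target, camera): "xyz" ([x, y, z] in m, in world coordinates, good to about 4 mm: the middle of the surface that is visible of it).
- r.landmark_of(target, camera): "xyz" ([x, y, z] in m, in world coordinates, good to about 4 mm: a listed point, or the origin of a listed thing).
The state is a dict: "clock": time; "joints": joint angles; "qvel": joint speeds; "tau": joint torques, N m; "tcp_pos": TCP position; "orientation": TCP orientation; "contact_force": force on the tool from outside, world axes, zero at the start; "moment": the same for the moment, N m; "grip_width": finger opening in m; "gripper_force": force on a finger pad.
Only numpy, scipy, OpenCV 4.12 (cv2) and the standard library are available. Lean on these libraries where they do the work, as an engineer would, in place of code of your own. Each camera call takes 0.05 s, during which the arm holds its last target. There are 200 camera calls.

## Working session

There is one attempt and no reset: what is moved stays moved. The work goes in short steps, Python scripts to look and compute and a shell command to move; the robot and the scene stay as the last step left them, time stands still between calls to the robot, and variables do not carry over. Pictures are saved under pics/ and viewed, at most 10 in all, crops included, and the job is handed in when it is done.

```bash
mkdir -p pics; ls
cat > h.py <<'E'
from bench import r
import numpy as np, cv2
from scipy.spatial.transform import Rotation as R
def snap(c,n):
    im,d=r.grab_frame(c); cv2.imwrite(f'pics/{n}.png',im[:,:,::-1]); return im,d
E
python3 - <<'E'
from h import *
o=r.get_obs(); print(o['clock'],o['tcp_pos'],o['orientation'],o['grip_width'],o['contact_force'])
a,_=snap('top','top0');b,_=snap('side','side0')
cv2.imwrite('pics/both.png',np.hstack([cv2.resize(a,(400,300)),cv2.resize(b,(400,300))])[:,:,::-1])
for c in ('top','side'):
  for t in ('cradle','pad_left','pad_right','lid_edge','lid_hinge','phone','bottle','bits','cell'):
    print(c,t,[(np.round(x['xyz'],4),round(x['score'],2)) for x in r.landmark_of(t,c)[:2]])
E
```

```text
pics
0.0 [ 0.28891577 -0.60940942  0.23031878] [-3.06325297e+00 -6.89450754e-01  9.06777043e-04] 0.08562513488814384 [-0.40994917  0.26564575  0.19055459]
top cradle [(array([ 0.6063, -0.0862, -0.0023]), 0.88), (array([ 0.5481, -0.0742,  0.0432]), 0.24)]
top pad_left [(array([ 0.5111, -0.0367,  0.0279]), 0.72)]
top pad_right [(array([ 0.4979, -0.0945,  0.0293]), 0.55)]
top lid_edge [(array([ 0.5498, -0.0753,  0.0429]), 0.86)]
top lid_hinge [(array([ 0.6611, -0.0982,  0.0439]), 0.94)]
top phone [(array([0.6675, 0.0679, 0.0017]), 0.71)]
top bottle [(array([0.6643, 0.0652, 0.    ]), 0.9)]
top bits [(array([ 0.5937, -0.2599,  0.0014]), 0.8)]
top cell [(array([ 0.56  ,  0.0888, -0.0009]), 0.67)]
side cradle [(array([ 0.6078, -0.0887, -0.0011]), 0.66)]
side pad_left [(array([ 0.5108, -0.0365,  0.024 ]), 0.54)]
side pad_right [(array([ 0.4955, -0.0917,  0.0274]), 0.5), (array([ 0.6069, -0.0903, -0.0012]), 0.45)]
side lid_edge [(array([ 0.5507, -0.0761,  0.0421]), 0.76)]
side lid_hinge [(array([ 0.6627, -0.0997,  0.0397]), 0.86)]
side phone [(array([ 0.6649, -0.0972,  0.0399]), 0.48)]
side bottle [(array([ 0.6715,  0.0644, -0.001 ]), 0.67)]
side bits [(array([ 0.5898, -0.2606,  0.0007]), 0.63)]
side cell [(array([0.5621, 0.0843, 0.0023]), 0.81)]
```

View pics/both.png

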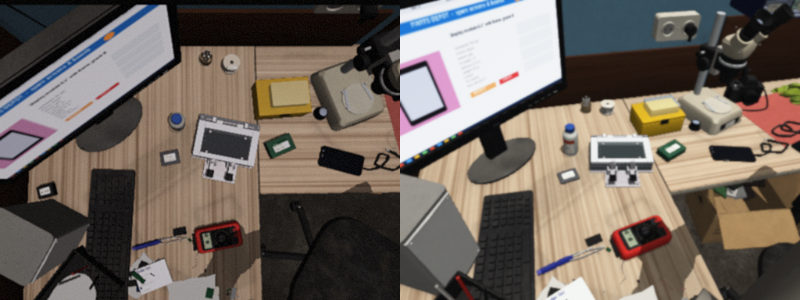

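The overview shows the cradle centred near (225,145) in the left half, with its pads at about (215,172), facing the robot. The bottle, cell and bits match the reported positions. Next I fit the pose and work out the shifts.

```bash
cat >> h.py <<'E'
def fit(pts):  # pts: list of (local xyz, world xyz), planar rigid fit
    L=np.array([p[0][:2] for p in pts]);W=np.array([p[1][:2] for p in pts])
    l=L-L.mean(0);w=W-W.mean(0)
    a=np.arctan2((l[:,0]*w[:,1]-l[:,1]*w[:,0]).sum(),(l*w).sum())
    c,s=np.cos(a),np.sin(a); t=W.mean(0)-np.array([[c,-s],[s,c]])@L.mean(0)
    return t,a
LOC=dict(cradle=(0,0,0),pad_left=(-.105,.03,.026),pad_right=(-.105,-.03,.026),lid_edge=(-.06,0,.041),lid_hinge=(.0575,0,.041))
def go(p,t,a):  # print tool-frame shift to cradle-frame point p with fingers down, heading a
    o=r.get_obs(); Rt=R.from_rotvec(o['orientation']); c,s=np.cos(a),np.sin(a)
    w=np.array([t[0]+c*p[0]-s*p[1],t[1]+s*p[0]+c*p[1],p[2]])
    G=R.from_matrix(np.array([[c,s,0],[s,-c,0],[0,0,-1.]]))
    print('t',round(o['clock'],2),'target',w.round(4),'shift',(Rt.inv().apply(w-o['tcp_pos'])*1000).round(1),'shift in goal axes',(G.inv().apply(w-o['tcp_pos'])*1000).round(1),'turn',np.degrees((Rt.inv()*G).as_rotvec()).round(2),'F',np.round(o['contact_force'],1),'w',round(o['grip_width'],4))
E
python3 - <<'E'
from h import *
pts=[((0,0,0),(.6063,-.0862)),((0,0,0),(.6078,-.0887)),((-.105,.03),(.511,-.0366)),((-.105,.03),(.5108,-.0365)),((-.105,-.03),(.4979,-.0945)),((-.105,-.03),(.4955,-.0917)),((-.06,0),(.5498,-.0753)),((-.06,0),(.5507,-.0761)),((.0575,0),(.6611,-.0982)),((.0575,0),(.6627,-.0997))]
t,a=fit(pts);print(t,a)
go((-.12,0,.15),t,a)
E
```

```text
[ 0.60687902 -0.08742858] -0.215272466507362
t 1.0 target [ 0.4896 -0.0618  0.15  ] shift [ 415.9 -409.4   81.3] shift in goal axes [  78.7 -578.3   81.3] turn [ 0.  -0.  37.7] F [0.3 0.3 0.1] w 0.0854
```

```bash
python3 -m jog '[{"fingers":0.045,"rz":9.4},{"rz":9.4},{"rz":9.4},{"rz":9.5},{"x":0.006,"y":-0.045},{"x":0.006,"y":-0.045},{"x":0.006,"y":-0.045},{"x":0.006,"y":-0.045}]' && python3 -m jog '[{"x":0.007,"y":-0.05,"z":0.005},{"x":0.007,"y":-0.05,"z":0.005},{"x":0.007,"y":-0.05,"z":0.005},{"x":0.007,"y":-0.05,"z":0.005},{"x":0.007,"y":-0.05,"z":0.005},{"x":0.007,"y":-0.05,"z":0.005},{"x":0.007,"y":-0.05,"z":0.005},{"x":0.005,"y":-0.048,"z":0.005}]'
python3 - <<'E'
from h import *
go((-.108,0,.15),(.6069,-.0874),-.2153)
snap('wrist','w1')
for t in LOC: print(t,[(np.round(x['xyz'],4),round(x['score'],2)) for x in r.landmark_of(t,'wrist')[:2]])
E
```

```text
validation failed for argument at $[0]...
```

```bash
python3 -m jog '[{"fingers":0.045,"x":0,"y":0,"z":0,"rx":0,"ry":0,"rz":9.4},{"fingers":0.045,"x":0,"y":0,"z":0,"rx":0,"ry":0,"rz":9.4},{"fingers":0.045,"x":0,"y":0,"z":0,"rx":0,"ry":0,"rz":9.4},{"fingers":0.045,"x":0,"y":0,"z":0,"rx":0,"ry":0,"rz":9.5}]'
```

```text
clock: 1.5
tcp_pos: [0.2893, -0.6099, 0.2313]
orientation: [3.122, -0.346, 0.0]
contact_force: [0.6, -0.1, 0.2]
grip_width: 0.0452
gripper_force: 0.0
```

All keys are needed in each row.

```bash
python3 -m jog '[{"fingers":0.045,"x":0.006,"y":-0.048,"z":0,"rx":0,"ry":0,"rz":0},{"fingers":0.045,"x":0.006,"y":-0.048,"z":0,"rx":0,"ry":0,"rz":0},{"fingers":0.045,"x":0.006,"y":-0.048,"z":0,"rx":0,"ry":0,"rz":0},{"fingers":0.045,"x":0.006,"y":-0.048,"z":0,"rx":0,"ry":0,"rz":0},{"fingers":0.045,"x":0.006,"y":-0.048,"z":0,"rx":0,"ry":0,"rz":0},{"fingers":0.045,"x":0.006,"y":-0.048,"z":0,"rx":0,"ry":0,"rz":0}]' && python3 -m jog '[{"fingers":0.045,"x":0.007,"y":-0.048,"z":0.008,"rx":0,"ry":0,"rz":0},{"fingers":0.045,"x":0.007,"y":-0.048,"z":0.008,"rx":0,"ry":0,"rz":0},{"fingers":0.045,"x":0.007,"y":-0.048,"z":0.008,"rx":0,"ry":0,"rz":0},{"fingers":0.045,"x":0.007,"y":-0.048,"z":0.008,"rx":0,"ry":0,"rz":0},{"fingers":0.045,"x":0.007,"y":-0.048,"z":0.008,"rx":0,"ry":0,"rz":0},{"fingers":0.045,"x":0.007,"y":-0.050,"z":0.008,"rx":0,"ry":0,"rz":0},{"fingers":0.045,"x":0,"y":0,"z":0,"rx":0,"ry":0,"rz":0}]'
python3 - <<'E'
from h import *
go((-.108,0,.15),(.6069,-.0874),-.2153)
snap('wrist','w1')
for t in LOC: print(t,[(np.round(x['xyz'],4),round(x['score'],2)) for x in r.landmark_of(t,'wrist')[:2]])
E
```

```text
clock: 2.25
tcp_pos: [0.3864, -0.3348, 0.2316]
orientation: [3.123, -0.337, 0.001]
contact_force: [0.9, 0.2, 0.3]
grip_width: 0.0449
gripper_force: 0.0
clock: 3.12
tcp_pos: [0.4899, -0.0575, 0.1831]
orientation: [-3.123, 0.326, -0.0]
contact_force: [-0.0, 0.3, 0.7]
grip_width: 0.0448
gripper_force: 0.0
t 3.12 target [ 0.5014 -0.0643  0.15  ] shift [12.7  4.4 33.1] shift in goal axes [12.7  4.3 33.1] turn [-0.1   0.01  0.42] F [-0.   0.3  0.7] w 0.0448
cradle [(array([ 0.6029, -0.0906, -0.0017]), 0.57)]
pad_left [(array([ 0.5055, -0.0362,  0.0257]), 0.92)]
pad_right []
lid_edge [(array([ 0.5478, -0.075 ,  0.0411]), 0.58)]
lid_hinge []
```

View pics/w1.png

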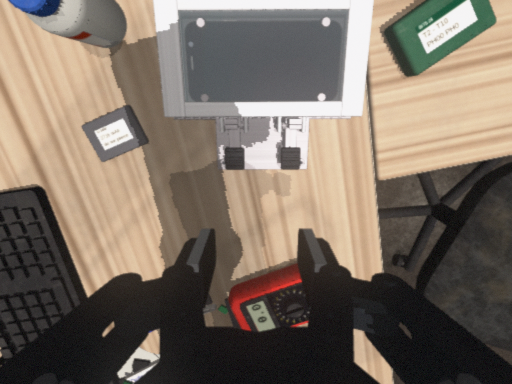

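The wrist view shows the pads at (234,158) and (290,158), level in the picture, so the heading is right. I'll measure them from depth.

Run:
```python
from h import *
K=r.get_calibration('wrist'); im,d=r.grab_frame('wrist'); M=K['mtx'];E=K['extrinsics']
def P(u,v,z): return (E@np.array([(u-M[0,2])/M[0,0]*z,(v-M[1,2])/M[1,1]*z,z,1]))[:3]
m=(im.max(2)<70).astype(np.uint8); W=[]
for x0,x1 in((218,250),(275,308)):
    ys,xs=np.nonzero(m[145:175,x0:x1]); ys+=145;xs+=x0
    p=np.array([P(u,v,d[v,u]) for u,v in zip(xs,ys)]); p=p[(p[:,2]>.02)&(p[:,2]<.032)]
    mid=(p.max(0)+p.min(0))/2; print(xs.min(),xs.max(),ys.min(),ys.max(),len(p),p.mean(0).round(4),mid.round(4)); W.append(p.mean(0))
dy=W[0]-W[1]; print('heading',np.arctan2(-dy[0],dy[1]),np.linalg.norm(dy)); a=-.2153
mid=(W[0]+W[1])/2; t=mid[:2]+.105*np.array([np.cos(a),np.sin(a)]);print('origin from pads',t)
```

```text
218 236 148 168 323 [ 0.5103 -0.0371  0.0269] [ 0.5103 -0.0379  0.0269]Traceback (most recent call last):
  File "<stdin>", line 7, in <module>
IndexError: too many indices for array: array is 1-dimensional, but 2 were indexed
```

Run:
```python
from h import *
K=r.get_calibration('wrist'); im,d=snap('wrist','w2'); M=K['mtx'];E=K['extrinsics']
v,u=np.mgrid[:384,:512]; z=d
p=np.stack([(u-M[0,2])/M[0,0]*z,(v-M[1,2])/M[1,1]*z,z],-1)@E[:3,:3].T+E[:3,3]
m=(im.max(2)<70)&(p[...,2]>.018)&(p[...,2]<.033)&(v>130)&(v<185)&(u>190)&(u<330)
n,l,s,c=cv2.connectedComponentsWithStats(m.astype(np.uint8)); W=[]
for i in range(1,n):
    if s[i,4]>100: W.append(p[l==i].mean(0)); print(s[i],W[-1].round(4))
W=sorted(W,key=lambda w:-w[1]); dy=W[0]-W[1]; print('heading',np.arctan2(-dy[0],dy[1]),np.linalg.norm(dy)); a=-.2153
mid=(W[0]+W[1])/2; t=mid[:2]+.105*np.array([np.cos(a),np.sin(a)]);print('origin from pads',t)
go((-.108,0,.15),t,a)
```

```text
[219 148  19  21 303] [ 0.5101 -0.0369  0.0269]Traceback (most recent call last):
  File "<stdin>", line 9, in <module>
IndexError: list index out of range
```

Run:
```python
import cv2,numpy as np
a=cv2.imread('pics/w2.png')[100:190,190:330]; cv2.imwrite('pics/w2c.png',cv2.resize(a,None,fx=5,fy=5,interpolation=0))
```

```text
(no output)
```

View pics/w2c.png

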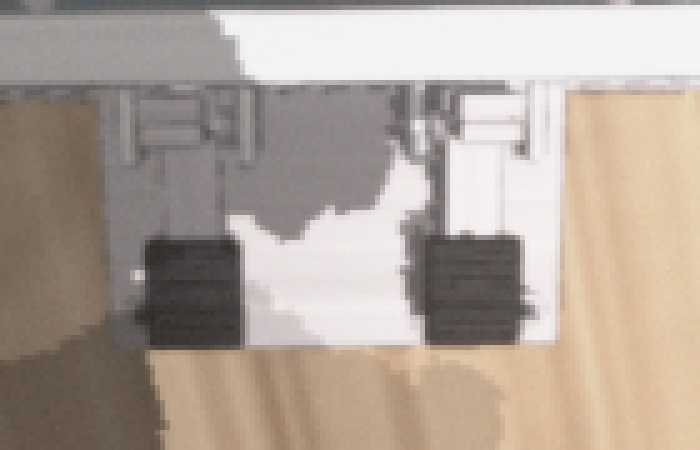

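The pads' centres are at (228.9,158.3) and (284.6,157.9). I intersect those rays with z = 0.026.

Run:
```python
from h import *
K=r.get_calibration('wrist'); M=K['mtx'];E=K['extrinsics']; W=[]
for u,v in((228.9,158.3),(284.6,157.9)):
    q=E[:3,:3]@np.array([(u-M[0,2])/M[0,0],(v-M[1,2])/M[1,1],1]); W.append(E[:3,3]+q*(.026-E[2,3])/q[2]); print(W[-1].round(4))
dy=W[0]-W[1]; print('heading',np.arctan2(-dy[0],dy[1]),np.linalg.norm(dy)); a=-.2153
mid=(W[0]+W[1])/2; t=mid[:2]+.105*np.array([np.cos(a),np.sin(a)]);print('origin from pads',t)
go((-.108,0,.06),t,a)
```

```text
[ 0.51   -0.0385  0.026 ]
[ 0.4976 -0.0969  0.026 ]
heading -0.20970445912939165 0.05973015156269755
origin from pads [ 0.60635784 -0.09014536]
t 3.52 target [ 0.5009 -0.0671  0.06  ] shift [ 12.7   1.3 123.5] shift in goal axes [ 12.7   1.4 123.5] turn [ 0.01 -0.02 -0.11] F [ 0.1  0.3 -0.2] w 0.045
```

```bash
python3 -m jog '[{"fingers":0.045,"x":0.0065,"y":0.001,"z":0.04,"rx":0,"ry":0,"rz":0},{"fingers":0.045,"x":0.006,"y":0.0005,"z":0.04,"rx":0,"ry":0,"rz":0},{"fingers":0.045,"x":0,"y":0,"z":0.038,"rx":0,"ry":0,"rz":0},{"fingers":0.045,"x":0,"y":0,"z":0,"rx":0,"ry":0,"rz":0},{"fingers":0.045,"x":0,"y":0,"z":0,"rx":0,"ry":0,"rz":0}]'
python3 - <<'E'
from h import *
go((-.108,0,.06),(.6064,-.09),-.213)
a,_=snap('wrist','w3'); b,_=snap('side','s3')
cv2.imwrite('pics/c3.png',np.hstack([cv2.resize(a,(400,300)),cv2.resize(b[150:255,200:340],(400,300))])[:,:,::-1])
E
```

```text
clock: 4.15
tcp_pos: [0.5015, -0.0664, 0.0665]
orientation: [3.123, -0.338, 0.002]
contact_force: [-0.5, -0.2, 0.8]
grip_width: 0.045
gripper_force: 0.0
t 4.15 target [ 0.5008 -0.0672  0.06  ] shift [-0.5  0.9  6.5] shift in goal axes [-0.5  0.9  6.5] turn [-0.01 -0.08 -0.16] F [-0.5 -0.2  0.8] w 0.045
```

View pics/c3.png

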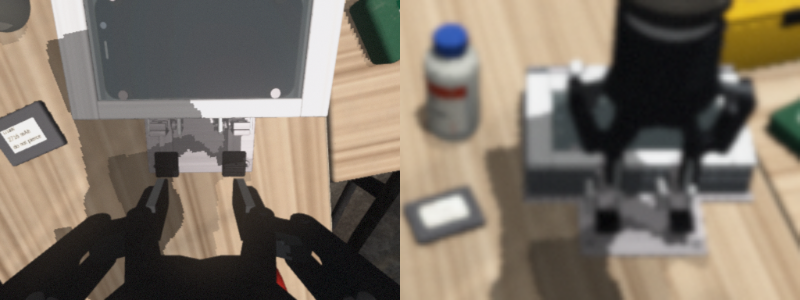

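Both fingertips line up with the pads: tips at (165,182) and (236,182), pads at (167,163) and (234,163). Now I descend while watching the force.

```bash
python3 -m jog '[{"fingers":0.045,"x":0,"y":0.0005,"z":0.02,"rx":0,"ry":0,"rz":0},{"fingers":0.045,"x":0,"y":0,"z":0.014,"rx":0,"ry":0,"rz":0},{"fingers":0.045,"x":0,"y":0,"z":0,"rx":0,"ry":0,"rz":0}]'; python3 -m jog '[{"fingers":0.045,"x":0,"y":0,"z":0.004,"rx":0,"ry":0,"rz":0},{"fingers":0.045,"x":0,"y":0,"z":0.004,"rx":0,"ry":0,"rz":0},{"fingers":0.045,"x":0,"y":0,"z":0,"rx":0,"ry":0,"rz":0}]'; python3 -m jog '[{"fingers":0.045,"x":0,"y":0,"z":0.003,"rx":0,"ry":0,"rz":0},{"fingers":0.045,"x":0,"y":0,"z":0.002,"rx":0,"ry":0,"rz":0},{"fingers":0.045,"x":0,"y":0,"z":0,"rx":0,"ry":0,"rz":0}]'
```

```text
clock: 4.62
tcp_pos: [0.5002, -0.0665, 0.0311]
orientation: [3.123, -0.337, -0.002]
contact_force: [-0.2, -0.1, 0.0]
grip_width: 0.0445
gripper_force: 0.0
clock: 5.0
tcp_pos: [0.5011, -0.0665, 0.0235]
orientation: [-3.123, 0.337, -0.001]
contact_force: [-1.0, 0.5, 3.3]
grip_width: 0.0452
gripper_force: 1.6
clock: 5.38
tcp_pos: [0.5003, -0.0664, 0.0186]
orientation: [3.123, -0.337, -0.001]
contact_force: [-3.2, 1.9, 6.3]
grip_width: 0.0448
gripper_force: 3.3
```

```bash
python3 -m jog '[{"fingers":0.045,"x":0,"y":0,"z":0.002,"rx":0,"ry":0,"rz":0},{"fingers":0.045,"x":0,"y":0,"z":0.001,"rx":0,"ry":0,"rz":0},{"fingers":0.045,"x":0,"y":0,"z":0,"rx":0,"ry":0,"rz":0}]';  python3 - <<'E'
from h import *
o=r.get_obs();print(o['moment'],o['gripper_force'])
b,_=snap('side','s4')
for t in('pad_left','pad_right','lid_edge'): print(t,[(np.round(x['xyz'],4),round(x['score'],2)) for x in r.landmark_of(t,'side')[:1]])
E
```

```text
clock: 5.75
tcp_pos: [0.5001, -0.0663, 0.0157]
orientation: [3.123, -0.337, -0.002]
contact_force: [-3.4, 0.6, 8.8]
grip_width: 0.045
gripper_force: 4.3
[ 0.16005649  0.66363165 -0.01259251] 4.253658838570118
pad_left [(array([ 0.5102, -0.0328,  0.0125]), 0.43)]
pad_right [(array([ 0.4934, -0.0952,  0.0175]), 0.6)]
lid_edge []
```

```bash
python3 -m jog '[{"fingers":0.045,"x":0,"y":0,"z":0.0015,"rx":0,"ry":0,"rz":0},{"fingers":0.045,"x":0,"y":0,"z":0.001,"rx":0,"ry":0,"rz":0},{"fingers":0.045,"x":0,"y":0,"z":0,"rx":0,"ry":0,"rz":0}]';  python3 - <<'E'
from h import *
o=r.get_obs();print(o['moment'],o['gripper_force'])
a,_=snap('wrist','w5');b,_=snap('side','s5')
cv2.imwrite('pics/c5.png',np.hstack([cv2.resize(a,(400,300)),cv2.resize(b[150:255,200:340],(400,300))])[:,:,::-1])
for c in('wrist','side'): print(c,[(np.round(x['xyz'],4),round(x['score'],2)) for x in r.landmark_of('lid_edge',c)[:1]])
E
```

```text
clock: 6.32
tcp_pos: [0.5003, -0.0664, 0.0146]
orientation: [3.123, -0.337, -0.001]
contact_force: [-9.5, 1.7, 26.3]
grip_width: 0.0451
gripper_force: 13.8
[0.39112288 1.70109145 0.05405401] 13.83368007838726
wrist [(array([ 0.5501, -0.0738,  0.0529]), 0.85)]
side []
```

View pics/c5.png

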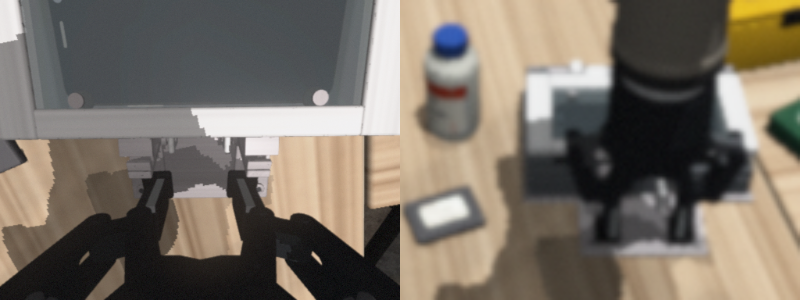

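Both pads are bottomed, and the lid edge (wrist picture, about y = 120) has risen to z ≈ 53 mm. I ease off slightly and hold.

```bash
python3 -m jog '[{"fingers":0.045,"x":0,"y":0,"z":-0.0005,"rx":0,"ry":0,"rz":0},{"fingers":0.045,"x":0,"y":0,"z":0,"rx":0,"ry":0,"rz":0},{"fingers":0.045,"x":0,"y":0,"z":0,"rx":0,"ry":0,"rz":0},{"fingers":0.045,"x":0,"y":0,"z":0,"rx":0,"ry":0,"rz":0},{"fingers":0.045,"x":0,"y":0,"z":0,"rx":0,"ry":0,"rz":0},{"fingers":0.045,"x":0,"y":0,"z":0,"rx":0,"ry":0,"rz":0},{"fingers":0.045,"x":0,"y":0,"z":0,"rx":0,"ry":0,"rz":0},{"fingers":0.045,"x":0,"y":0,"z":0,"rx":0,"ry":0,"rz":0}]'; for i in 1 2 3; do python3 -m jog '[{"fingers":0.045,"x":0,"y":0,"z":0,"rx":0,"ry":0,"rz":0},{"fingers":0.045,"x":0,"y":0,"z":0,"rx":0,"ry":0,"rz":0},{"fingers":0.045,"x":0,"y":0,"z":0,"rx":0,"ry":0,"rz":0},{"fingers":0.045,"x":0,"y":0,"z":0,"rx":0,"ry":0,"rz":0},{"fingers":0.045,"x":0,"y":0,"z":0,"rx":0,"ry":0,"rz":0},{"fingers":0.045,"x":0,"y":0,"z":0,"rx":0,"ry":0,"rz":0},{"fingers":0.045,"x":0,"y":0,"z":0,"rx":0,"ry":0,"rz":0},{"fingers":0.045,"x":0,"y":0,"z":0,"rx":0,"ry":0,"rz":0}]' | egrep 'clock|contact'; done;  python3 - <<'E'
from h import *
for c in('wrist','top'):
  snap(c,c+'6');print(c,[(np.round(x['xyz'],4),round(x['score'],2)) for x in r.landmark_of('lid_edge',c)[:1]])
E
```

```text
clock: 7.52
tcp_pos: [0.5002, -0.0664, 0.0148]
orientation: [3.123, -0.337, -0.001]
contact_force: [-7.8, 0.8, 19.9]
grip_width: 0.045
gripper_force: 11.1
clock: 8.52
contact_force: [-6.2, 1.5, 21.2]
clock: 9.52
contact_force: [-6.9, 1.3, 21.6]
clock: 10.52
contact_force: [-7.6, 1.2, 20.5]
wrist []
top [(array([ 0.573 , -0.0805,  0.1177]), 0.89)]
```

The lid edge is at z = 118 mm, so it is fully risen. I release the pads straight up, slowly.

```bash
python3 -m jog '[{"fingers":0.045,"x":0,"y":0,"z":0,"rx":0,"ry":0,"rz":0},{"fingers":0.045,"x":0,"y":0,"z":0,"rx":0,"ry":0,"rz":0},{"fingers":0.045,"x":0,"y":0,"z":-0.003,"rx":0,"ry":0,"rz":0},{"fingers":0.045,"x":0,"y":0,"z":-0.004,"rx":0,"ry":0,"rz":0},{"fingers":0.045,"x":-0.001,"y":0,"z":-0.006,"rx":0,"ry":0,"rz":0},{"fingers":0.045,"x":-0.002,"y":0,"z":-0.01,"rx":0,"ry":0,"rz":0},{"fingers":0.045,"x":-0.002,"y":0,"z":-0.015,"rx":0,"ry":0,"rz":0},{"fingers":0.045,"x":0,"y":0,"z":-0.02,"rx":0,"ry":0,"rz":0}]'; python3 -m jog '[{"fingers":0.01,"x":0,"y":0,"z":-0.008,"rx":0,"ry":0,"rz":0},{"fingers":0.01,"x":0,"y":0,"z":-0.008,"rx":0,"ry":0,"rz":0},{"fingers":0.01,"x":0,"y":0,"z":0,"rx":0,"ry":0,"rz":0},{"fingers":0.01,"x":0,"y":0,"z":0,"rx":0,"ry":0,"rz":0}]' 20;  python3 - <<'E'
from h import *
go((-.0588,0,.088),(.6064,-.09),-.213)
for c in('top','side','wrist'):
  im,_=snap(c,c+'7');print(c,[(t,np.round(x['xyz'],4),round(x['score'],2)) for t in('lid_edge','pad_left','pad_right') for x in r.landmark_of(t,c)[:1]])
a=cv2.imread('pics/side7.png');b=cv2.imread('pics/wrist7.png')
cv2.imwrite('pics/c7.png',np.hstack([cv2.resize(b,(400,300)),cv2.resize(a[120:255,180:360],(400,300))]))
E
```

```text
clock: 11.72
tcp_pos: [0.4951, -0.0654, 0.0721]
orientation: [3.123, -0.337, -0.002]
contact_force: [0.8, -0.7, -0.5]
grip_width: 0.045
gripper_force: 0.0
clock: 12.22
tcp_pos: [0.4954, -0.0654, 0.0869]
orientation: [3.123, -0.337, -0.001]
contact_force: [0.8, 0.1, -0.9]
grip_width: 0.0099
gripper_force: 0.0
t 12.22 target [ 0.5489 -0.0776  0.088 ] shift [54.9  0.4 -1.2] shift in goal axes [54.9  0.5 -1.1] turn [ 0.01  0.05 -0.12] F [ 0.8  0.1 -0.9] w 0.0099
top [('lid_edge', array([ 0.5754, -0.0787,  0.1208]), 0.84), ('pad_left', array([ 0.5111, -0.0373,  0.0255]), 0.59)]
side [('pad_left', array([ 0.512 , -0.0335,  0.0214]), 0.49), ('pad_right', array([ 0.4917, -0.0943,  0.0269]), 0.51)]
wrist [('lid_edge', array([ 0.5734, -0.0798,  0.1152]), 0.85), ('pad_left', array([ 0.5066, -0.0345,  0.0223]), 0.9), ('pad_right', array([ 0.4985, -0.0994,  0.0267]), 0.89)]
```

View pics/c7.png

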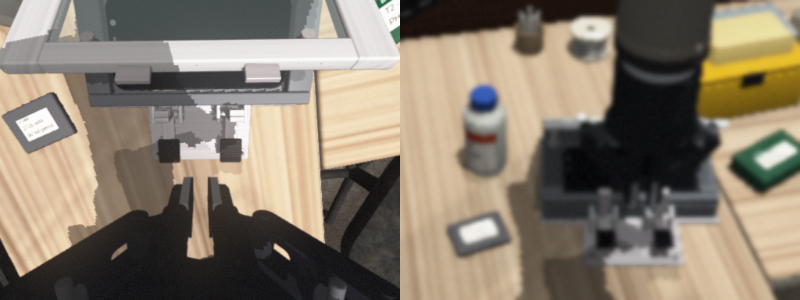

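The lid rests on its pins, with the front bar at y ≈ 55 in the wrist picture. Its two keeper tabs are at (133,75) and (263,75), and the narrow fingers at x ≈ 182–217 pass between them. I approach, then follow the edge's arc.

```bash
python3 -m jog '[{"fingers":0.01,"x":0.015,"y":0,"z":0,"rx":0,"ry":0,"rz":0},{"fingers":0.01,"x":0.015,"y":0.0005,"z":0,"rx":0,"ry":0,"rz":0},{"fingers":0.01,"x":0.012,"y":0,"z":-0.001,"rx":0,"ry":0,"rz":0},{"fingers":0.01,"x":0.01,"y":0,"z":0,"rx":0,"ry":0,"rz":0},{"fingers":0.01,"x":0.004,"y":0,"z":0,"rx":0,"ry":0,"rz":0},{"fingers":0.01,"x":0.004,"y":0,"z":-0.001,"rx":0,"ry":0,"rz":0},{"fingers":0.01,"x":0,"y":0,"z":0,"rx":0,"ry":0,"rz":0}]'; python3 -m jog '[{"fingers":0.01,"x":0.004,"y":0,"z":-0.003,"rx":0,"ry":0,"rz":0},{"fingers":0.01,"x":0.004,"y":0,"z":-0.004,"rx":0,"ry":0,"rz":0},{"fingers":0.01,"x":0.004,"y":0,"z":-0.004,"rx":0,"ry":0,"rz":0},{"fingers":0.01,"x":0.004,"y":0,"z":-0.004,"rx":0,"ry":0,"rz":0},{"fingers":0.01,"x":0,"y":0,"z":0,"rx":0,"ry":0,"rz":0}]'
python3 - <<'E'
from h import *
go((-.03,0,.105),(.6064,-.09),-.213)
for c in('top','side','wrist'):
  im,_=snap(c,c+'8');print(c,[(t,np.round(x['xyz'],4),round(x['score'],2)) for t in('lid_edge',) for x in r.landmark_of(t,c)[:1]])
E
```

```text
clock: 13.7
tcp_pos: [0.5544, -0.0788, 0.0894]
orientation: [3.123, -0.337, 0.0]
contact_force: [1.0, 0.1, -0.3]
grip_width: 0.0099
gripper_force: 0.0
clock: 14.32
tcp_pos: [0.5697, -0.0821, 0.1047]
orientation: [-3.123, 0.337, 0.001]
contact_force: [-4.9, 0.4, 2.8]
grip_width: 0.0102
gripper_force: 2.5
t 14.32 target [ 0.5771 -0.0837  0.105 ] shift [ 7.5 -0.  -0.3] shift in goal axes [ 7.5 -0.  -0.3] turn [ 0.    0.03 -0.13] F [-4.9  0.4  2.8] w 0.0102
top [('lid_edge', array([ 0.5835, -0.0833,  0.1285]), 0.87)]
side [('lid_edge', array([ 0.5846, -0.0824,  0.1258]), 0.92)]
wrist [('lid_edge', array([ 0.582 , -0.0825,  0.1237]), 0.57)]
```

```bash
python3 -m jog '[{"fingers":0.01,"x":0.0035,"y":0,"z":-0.0035,"rx":0,"ry":0,"rz":0},{"fingers":0.01,"x":0.0035,"y":0,"z":-0.003,"rx":0,"ry":0,"rz":0},{"fingers":0.01,"x":0.005,"y":0,"z":-0.0035,"rx":0,"ry":0,"rz":0},{"fingers":0.01,"x":0.005,"y":0,"z":-0.0035,"rx":0,"ry":0,"rz":0},{"fingers":0.01,"x":0.005,"y":0,"z":-0.003,"rx":0,"ry":0,"rz":0},{"fingers":0.01,"x":0.0045,"y":0,"z":-0.003,"rx":0,"ry":0,"rz":0},{"fingers":0.01,"x":0,"y":0,"z":0,"rx":0,"ry":0,"rz":0}]';  python3 - <<'E'
from h import *
go((.011,0,.13),(.6064,-.09),-.213)
for c in('top','side'):
  im,_=snap(c,c+'9');print(c,[(t,np.round(x['xyz'],4),round(x['score'],2)) for t in('lid_edge',) for x in r.landmark_of(t,c)[:1]])
E
```

```text
clock: 15.5
tcp_pos: [0.5967, -0.088, 0.124]
orientation: [-3.123, 0.338, -0.002]
contact_force: [-1.3, 0.7, 0.0]
grip_width: 0.0099
gripper_force: 0.4
t 15.5 target [ 0.6172 -0.0923  0.13  ] shift [20.9 -0.2 -5.9] shift in goal axes [20.9 -0.1 -6. ] turn [-0.01 -0.08 -0.14] F [-1.3  0.7  0. ] w 0.0099
top [('lid_edge', array([ 0.6093, -0.0876,  0.1499]), 0.6)]
side [('lid_edge', array([ 0.6096, -0.0879,  0.1467]), 0.58)]
```

```bash
python3 -m jog '[{"fingers":0.01,"x":0.005,"y":0,"z":-0.002,"rx":0,"ry":0,"rz":0},{"fingers":0.01,"x":0.005,"y":0,"z":-0.002,"rx":0,"ry":0,"rz":0},{"fingers":0.01,"x":0.005,"y":0,"z":-0.001,"rx":0,"ry":0,"rz":0},{"fingers":0.01,"x":0.006,"y":0,"z":-0.001,"rx":0,"ry":0,"rz":0},{"fingers":0.01,"x":0.006,"y":0,"z":-0.001,"rx":0,"ry":0,"rz":0},{"fingers":0.01,"x":0.006,"y":0,"z":-0.001,"rx":0,"ry":0,"rz":0},{"fingers":0.01,"x":0.005,"y":0,"z":-0.001,"rx":0,"ry":0,"rz":0},{"fingers":0.01,"x":0,"y":0,"z":0,"rx":0,"ry":0,"rz":0}]';  python3 - <<'E'
from h import *
go((.046,0,.1345),(.6064,-.09),-.213)
for c in('top','side'):
  im,_=snap(c,c+'10');print(c,[(t,np.round(x['xyz'],4),round(x['score'],2)) for t in('lid_edge',) for x in r.landmark_of(t,c)[:1]])
E
```

```text
clock: 16.7
tcp_pos: [0.6334, -0.0961, 0.1329]
orientation: [3.123, -0.338, 0.001]
contact_force: [-0.6, -0.1, 0.3]
grip_width: 0.0103
gripper_force: 0.1
t 16.7 target [ 0.6514 -0.0997  0.1345] shift [18.3 -0.3 -1.6] shift in goal axes [18.3 -0.3 -1.6] turn [-0.   -0.03 -0.14] F [-0.6 -0.1  0.3] w 0.0103
top []
side [('lid_edge', array([ 0.6469, -0.0947,  0.1583]), 0.8)]
```

```bash
python3 -m jog '[{"fingers":0.01,"x":0.005,"y":0,"z":-0.001,"rx":0,"ry":0,"rz":0},{"fingers":0.01,"x":0.005,"y":0,"z":0,"rx":0,"ry":0,"rz":0},{"fingers":0.01,"x":0.005,"y":0,"z":0,"rx":0,"ry":0,"rz":0},{"fingers":0.01,"x":0.005,"y":0,"z":0,"rx":0,"ry":0,"rz":0},{"fingers":0.01,"x":0.005,"y":0,"z":0,"rx":0,"ry":0,"rz":0},{"fingers":0.01,"x":0.004,"y":0,"z":0,"rx":0,"ry":0,"rz":0},{"fingers":0.01,"x":0.003,"y":0,"z":0,"rx":0,"ry":0,"rz":0},{"fingers":0.01,"x":0,"y":0,"z":0,"rx":0,"ry":0,"rz":0}]';  python3 - <<'E'
from h import *
go((.046,0,.1345),(.6064,-.09),-.213)
for c in('top','side'):
  im,_=snap(c,c+'11');print(c,[(t,np.round(x['xyz'],4),round(x['score'],2)) for t in('lid_edge',) for x in r.landmark_of(t,c)[:1]])
E
```

```text
clock: 17.9
tcp_pos: [0.6643, -0.1028, 0.1338]
orientation: [3.123, -0.337, 0.0]
contact_force: [-0.3, -0.5, 0.2]
grip_width: 0.0099
gripper_force: 0.0
t 17.9 target [ 0.6514 -0.0997  0.1345] shift [-13.3  -0.3  -0.7] shift in goal axes [-13.3  -0.3  -0.7] turn [ 0.   -0.   -0.13] F [-0.3 -0.5  0.2] w 0.0099
top []
side [('lid_edge', array([ 0.6976, -0.107 ,  0.1548]), 0.65)]
```

The lid edge is at its stop position (cradle x ≈ 92 mm, about 1.85 rad), with no force on the tool. I move clear.

```bash
python3 -m jog '[{"fingers":0.01,"x":-0.01,"y":0,"z":0,"rx":0,"ry":0,"rz":0},{"fingers":0.01,"x":-0.03,"y":0,"z":-0.01,"rx":0,"ry":0,"rz":0},{"fingers":0.01,"x":-0.04,"y":0,"z":-0.02,"rx":0,"ry":0,"rz":0},{"fingers":0.01,"x":-0.04,"y":0,"z":-0.02,"rx":0,"ry":0,"rz":0},{"fingers":0.01,"x":-0.04,"y":0,"z":-0.02,"rx":0,"ry":0,"rz":0},{"fingers":0.01,"x":-0.03,"y":0,"z":-0.02,"rx":0,"ry":0,"rz":0},{"fingers":0.01,"x":0,"y":0,"z":0,"rx":0,"ry":0,"rz":0},{"fingers":0.01,"x":0,"y":0,"z":0,"rx":0,"ry":0,"rz":0}]';  python3 - <<'E'
from h import *
for c in('side','wrist'):
  im,_=snap(c,c+'12');print(c,[(t,np.round(x['xyz'],4),round(x['score'],2)) for t in('lid_edge','pad_left','pad_right','phone','bottle','bits','cell') for x in r.landmark_of(t,c)[:1]])
a=cv2.imread('pics/side12.png');b=cv2.imread('pics/wrist12.png')
cv2.imwrite('pics/c12.png',np.hstack([cv2.resize(b,(400,300)),cv2.resize(a[120:255,180:360],(400,300))]))
E
```

```text
clock: 19.1
tcp_pos: [0.4787, -0.0623, 0.2238]
orientation: [3.123, -0.337, 0.001]
contact_force: [1.5, 0.3, 0.2]
grip_width: 0.0103
gripper_force: 0.0
side [('lid_edge', array([ 0.6942, -0.108 ,  0.1539]), 0.89), ('pad_left', array([ 0.5122, -0.0388,  0.0235]), 0.62), ('pad_right', array([ 0.495 , -0.0962,  0.0304]), 0.66), ('phone', array([ 0.5933, -0.086 ,  0.0244]), 0.87), ('bottle', array([ 6.731e-01,  6.080e-02, -6.000e-04]), 0.94), ('bits', array([ 0.593 , -0.2624, -0.0013]), 0.87), ('cell', array([0.563 , 0.0864, 0.0015]), 0.73)]
wrist [('pad_left', array([ 0.509 , -0.0352,  0.0273]), 0.68), ('pad_right', array([ 0.496 , -0.0979,  0.0283]), 0.94), ('phone', array([ 0.5941, -0.088 ,  0.0258]), 0.76), ('bottle', array([0.6727, 0.0615, 0.0015]), 0.87), ('bits', array([ 0.595 , -0.2612,  0.0017]), 0.78), ('cell', array([0.5593, 0.0903, 0.0024]), 0.58)]
```

View pics/c12.png

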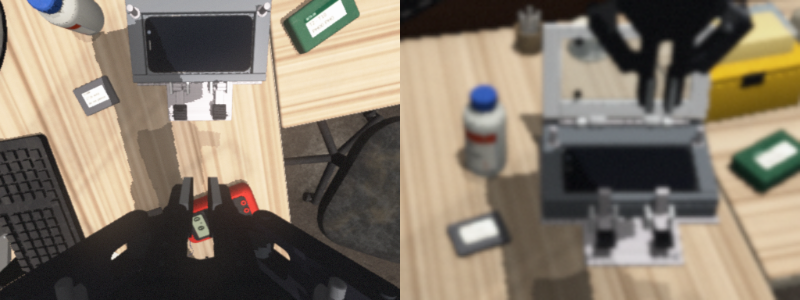

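The lid leans back on its stop, the phone sits in its nest (wrist picture, about (200,45)), the pads are up and the arm is clear.

```bash
python3 -c "
from bench import r
print(r.hand_in())"
```

```text
the job is handed in; nothing more can be done
None
```

The job is handed in at about 19 s of the 54 s; `hand_in` returned no verdict, but in the last camera check the lid leaned back on its stop, both pads were up, the phone was in its nest, the bottle, bits and cell were in place, and the arm was clear.

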